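# Work a tight run capacitor out of its spring clip and hold it clear

### The arm

A 6-joint arm with a two-finger parallel gripper is mounted at the origin on the work surface. World frame = base frame: x ahead of the robot, y to its left, z up, the work surface at z = 0. Lengths are in mm, angles in rad, forces in N, time in s.
With the tool pointing down it reaches from about 300 to 775 mm from the base axis. Payload 14.6 kg.
Tool frame: the origin (TCP) lies at the very end of the fingers, on their centre line; the grasp point (between the pads) lies 19 mm behind it; y points along the fingers, z is the direction in which the jaws open and shut, and the axes are right-handed (so a half turn about y gives the same grasp; the last joint's range is limited). The gripper opens to 94 mm and grips with 3 to 60 N. Pads are 16 mm wide; open, the fingers measure 119 mm over their backs; the gripper's body (75 mm by 177 mm) begins 78 mm behind the grasp point.
Start: joints at [-1.299, 0.3, 1.521, -0, 1.321, -0.067], TCP at [182.788, -518.727, 205.446] pointing down, gripper open.
Joint ranges: [-3.03, 3.03], [-0.79, 2.21], [0.23, 2.52], [-1.04, 4.18], [0, 3.07], [-2.55, 2.55]. Speed limits (rad/s): [2.22, 2.22, 2.57, 3.14, 3.14, 3.14].

### API

Orientations are given as [roll, pitch, yaw] about the fixed x, y, z axes, in that order (R = Rz(yaw) Ry(pitch) Rx(roll)).
In Python, from cell import monitor, optics, manip gives the robot as it stands.
- The arm moves only by the shell command python3 -m creep 'ROWS' [FORCE]. ROWS is JSON, a list of rows, each an object of numbers: "tx", "ty", "tz": the shift along the tool's x, y, z scaled (see below); "turn": the turn about the tool's y scaled (see below); "fingers": the finger opening in mm, from 0 to 94. In form: [{"tx": .., "ty": .., "tz": .., "turn": .., "fingers": ..}, ...]. A call has 1 to 20 rows; each row is the pose to reach, as a shift and turn from the pose measured when the call began, along the tool's axes at that moment, turning the shorter way round; what a row does not reach only later rows make up. The controller multiplies each number of a shift by 200 mm and each number of a turn by pi rad. A row lasts 1/10 s, in which the tool goes at most 50 mm and 8.59 degrees, less where a joint would pass 70% of its speed; a pose out of reach is approached as far as the arm can. A call with a number of a shift or a turn outside -1 to 1 is refused whole. A call with a gripper value outside its range is refused whole. The fingers move at their own pace and stop on an object; FORCE is the grip in N (left out, the last holds). Time passes only in rows, so rows that repeat a pose let the fingers close. It gives the time, the measured TCP pose, the force and the opening at its end, in the units of the state.
- monitor.read_state(): the state, without advancing time (a new reading comes with each control period).
- optics.camera(name): name is "scene" or "top"; returns a dict with "frame" (480x640x3 uint8, red, green, blue), "range_z" (480x640 float32, mm along the optical axis (not along the pixel's ray), 0 where there is no reading), "fx", "fy", "cx", "cy" (pixels), "R" (3x3) and "t" (3): a world point X has camera coordinates R X + t. Camera axes: x right, y down, z forward; pixel columns grow to the right and rows downward; lengths in mm; the calibration is good to about 2 mm. A picture is of the moment at which its call begins.
- manip.sign_off(): hands the job in, once; it reports no verdict.
The state is a dict: "clock": time; "joints": joint angles; "qd": joint speeds; "effort": joint torques, N m; "eef_pos": TCP position; "eef_rot": TCP orientation; "wrist_force": force on the tool from outside, world axes, zero at the start; "moment": the same for the moment, N m; "finger_gap": finger opening in mm.
Only numpy, scipy, OpenCV 4.12 (cv2) and the standard library are available. Lean on these libraries where they do the work, as an engineer would, in place of code of your own. Each camera call takes 0.05 s, during which the arm holds its last target.

### The job

The old capacitor, the oval metal can standing in the spring clip on the dehumidifier's base pan, is stuck tight. Grip it by its two flat sides and rock it side to side, towards one clip leaf and then the other, several times over, easing it up a little with each swing until the clip lets go; do not just pull, because the pan stands loose on the bench and must stay flat where it is. Finish while still holding the capacitor, upright and straight above the clip, just clear of it so that I can inspect the clip, and leave everything else alone.

Things in the scene. Friction and masses are not known exactly. Their poses are not given: they have to be found in the camera images.
- capacitor: the capacitor to free: oval aluminium can, black top with brass tabs (to 97 mm). Can 85 mm tall, 70 mm long in x, 42 mm across its flat sides, which face +y and -y (flat for 28 mm along x). Origin at the centre of its underside, z up. About 0.22 kg. It starts on the clip's seat, its axes along the base pan's
- capacitor_top (a point): centre of the can's top face, 85 mm over its underside
- clip (a point): centre of the clip's seat plate, 8 mm over the bench, axes as the pan's. On its +y and -y sides stands a spring-steel leaf 40 mm wide, bowed in to a ridge 14 mm over the seat, then flared out; its lip ends 28 mm over the seat, 31 mm from the middle, and gives 4 mm outwards. Tabs 12 mm high stand 2.5 mm off the can's round ends
- clip_ridges (a point): midpoint between the two ridges, 14 mm over the seat. Each ridge squeezes a flat side with about 26 N and grips until the underside has risen about 15 mm. A straight pull takes some 32 N and lifts the pan. Rocked about this point and the pan's x axis, 6 to 8 degrees each way, one side slips up as the other slips down and the can rises 3 mm a swing with little pull
- base_pan: the dehumidifier's base pan: white pressed steel, 330 (x) by 250 (y) mm, rim 18 mm high, floor 6 mm over the bench, 2.6 kg, loose on the bench. Origin under its middle at bench height; the clip is 50 mm from there towards -x on the centre line, the fan motor (100 mm high) 105 mm towards +x and 60 mm towards -y; other things in it are lower than 35 mm
- pan_near (a point): middle of the pan's -x edge, at bench height
- pan_far (a point): middle of the pan's +x edge, at bench height
- new_capacitor: the replacement motor-run capacitor, same shape as the one in the clip, standing on the bench to the robot's right; leave it alone
- blower_wheel: grey squirrel-cage fan wheel lying on the bench to the left, 170 mm across, 75 mm high; leave it alone
- screwdriver: screwdriver lying on the bench to the left; leave it alone
- spanner: spanner lying on the bench to the right; leave it alone
- brush: small wire brush 130 mm long, 12 mm high, lying in the base pan, between the clip and the pan's near rim; leave it alone
- grommet: loose rubber grommet 28 mm across, 16 mm high, in the base pan between clip and motor; leave it alone
Not all that is in view belongs to the job. What is shaped like the capacitor but orange or turquoise is not meant.

How it is judged:
By the outcome, as a careful person would: the job done as asked, in the order asked, and still so for the second after the job is handed in, while the arm keeps its last pose, push and grip.
It also fails if it takes over 42 s, if anything falls off the work surface, if the arm or the gripper's body presses on something with over 40 N, if the wrist force passes 120 N, or if a joint passes its speed limit or range.

## Working session

There is one attempt and no reset: what is moved stays moved. The work goes in short steps, Python scripts to look and compute and a shell command to move; the robot and the scene stay as the last step left them, time stands still between calls to the robot, and variables do not carry over. Pictures are saved under pics/ and viewed, and the job is handed in when it is done.

```bash
ls; mkdir -p pics; python3 - <<'E'
from cell import monitor, optics
import cv2,numpy as np,pickle
print(monitor.read_state())
for n in("scene","top"):
    c=optics.camera(n); cv2.imwrite(f"pics/{n}0.png",c["frame"][:,:,::-1]); pickle.dump(c,open(f"pics/{n}0.pkl","wb"))
    print(n,c["fx"],c["cx"],c["cy"],c["R"],c["t"])
E
```

```text
pics
{'clock': 0.0, 'joints': array([-1.29860721e+00,  3.00496460e-01,  1.52161691e+00,  2.33232853e-05,
        1.32070200e+00, -6.65856142e-02]), 'qd': array([-0.00101493,  0.00093156, -0.00077629, -0.00069984,  0.00128099,
       -0.00101379]), 'effort': array([-5.07048389e-04, -5.31803906e+01, -3.52735770e+01,  7.08722044e-02,
        2.44771270e-02, -2.37865919e-05]), 'eef_pos': array([ 182.71780282, -518.46659949,  204.85726794]), 'eef_rot': array([-1.57201483e+00,  1.03895878e-04, -2.80282377e+00]), 'wrist_force': array([ 0.49868249,  0.57186118, -0.70692715]), 'moment': array([-0.00557202,  0.00197874, -0.00679389]), 'finger_gap': 93.87792307982029}
scene 558.9332931100112 320.58033730739896 243.90866746393857 [[ 0.68936657  0.72427882 -0.01392557]
 [ 0.61241474 -0.5929472  -0.52284013]
 [-0.38693916  0.35190029 -0.852317  ]] [-376.54694271 -266.30196912 1921.92053424]
top 555.4234621953884 319.909577911726 240.71196170774317 [[ 0.02902193 -0.99951356  0.01141774]
 [-0.98669825 -0.0304739  -0.15968061]
 [ 0.15995088 -0.00663162 -0.9871027 ]] [  -6.05600406  547.59498912 1290.52187633]
```

View pics/scene0.png

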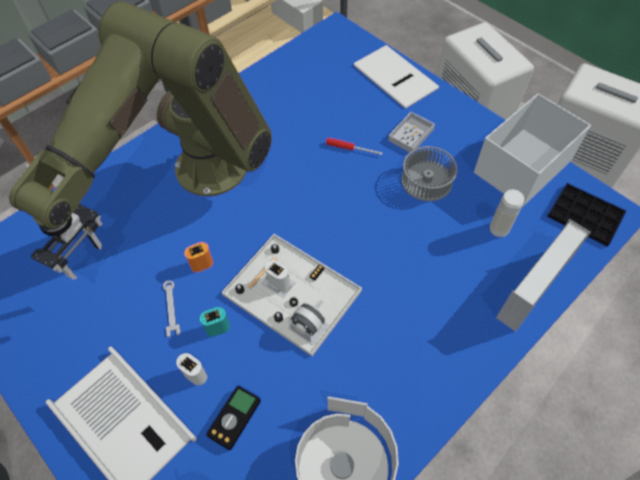

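View pics/top0.png

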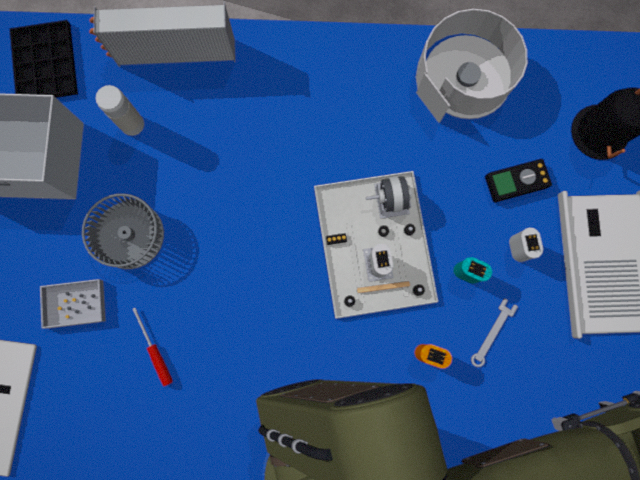

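Candidates in the top view are the can in the clip at about (381,262), the new capacitor at (526,244) on the bench, turquoise at (473,269) and orange at (435,356). By the description it is the aluminium can inside the white pan, (381,262) in the top view and (278,272) in the scene view. Next is a close crop to check.

```bash
python3 - <<'E'
import cv2,numpy as np,pickle
t=pickle.load(open("pics/top0.pkl","rb"));s=pickle.load(open("pics/scene0.pkl","rb"))
a=t["frame"][165:325,305:445,::-1];b=s["frame"][225:365,215:370,::-1]
a=cv2.resize(a,(440,503),interpolation=cv2.INTER_CUBIC);b=cv2.resize(b,(360,325),interpolation=cv2.INTER_CUBIC)
o=np.zeros((503,800,3),np.uint8);o[:,:440]=a;o[:325,440:]=b
cv2.imwrite("pics/crop1.png",o)
def pts(c):
    z=c["range_z"].astype(float);v,u=np.mgrid[:480,:640]
    P=np.stack([(u-c["cx"])/c["fx"]*z,(v-c["cy"])/c["fy"]*z,z],-1)-c["t"]
    W=P@c["R"];W[z==0]=np.nan;return W
W=pts(t)
hsv=cv2.cvtColor(t["frame"],cv2.COLOR_RGB2HSV)
# pan: not blue, in window
m=((hsv[...,1]<90)|(hsv[...,0]<90))&(W[...,2]<60)&(W[...,2]>-10)
m=m.astype(np.uint8)
n,l,st,_=cv2.connectedComponentsWithStats(m)
k=l[300,370] or l[220,350]
print(st[k])
mm=(l==k)
r=cv2.minAreaRect(np.argwhere(mm)[:,::-1].astype(np.float32));print(r,cv2.boxPoints(r))
# can top region heights
for v in range(236,284,4): print(v,[int(x) if x==x else -1 for x in W[v,360:404:3,2]])
E
```

```text
[  314   171   124   148 12215]
((375.61920166015625, 243.73886108398438), (134.64694213867188, 104.2335433959961), 80.83765411376953) [[313.4473  185.57303]
 [416.35092 168.97568]
 [437.7911  301.9047 ]
 [334.88748 318.50204]]
236 [6, 8, 5, 12, 8, 9, 1, 5, 6, 4, 9, 11, 6, 2, 9]
240 [8, 4, 7, 6, 10, 9, 3, 8, 3, 6, 6, 9, 4, 6, 0]
244 [10, 4, 13, 9, 7, 9, 93, 94, 94, 6, 6, 7, 9, 6, 1]
248 [5, -1, 3, 5, 13, 91, 90, 96, 91, 92, 4, 10, 9, 12, 4]
252 [6, 7, 8, 12, 97, 95, 89, 97, 100, 94, 96, 4, 12, 9, 7]
256 [6, 10, 39, 36, 98, 95, 98, 93, 93, 91, 95, 1, 9, 8, 6]
260 [5, 11, 32, 23, 80, 94, 97, 94, 97, 95, 94, 4, 2, 7, 7]
264 [6, 6, 9, 24, 69, 92, 95, 110, 95, 98, 93, 4, 7, 11, 9]
268 [8, 1, 6, 21, 51, 92, 95, 90, 97, 89, 96, 8, 9, 11, 11]
272 [9, 9, 7, 20, 31, 67, 94, 91, 92, 92, 4, 8, 8, 9, 11]
276 [6, 8, 4, 5, 9, 13, 29, 28, 13, 10, 4, 8, 4, 13, 1]
280 [5, 7, 11, 5, 6, 7, 7, 8, 0, 4, 4, 7, 8, 7, 8]
```

View pics/crop1.png

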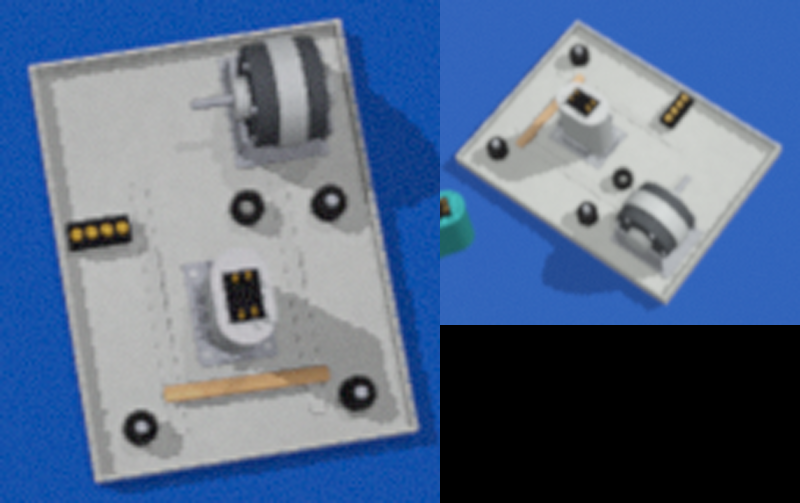

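The crop confirms it: an aluminium can with a black top and brass tabs in the clip, at (381,260), with the brush on its near side. Next I measure the axis and yaw.

```bash
cat > h.py <<'E'
import numpy as np,cv2
def pts(c):
    z=c["range_z"].astype(float);v,u=np.mgrid[:480,:640]
    P=np.stack([(u-c["cx"])/c["fx"]*z,(v-c["cy"])/c["fy"]*z,z],-1)-c["t"]
    W=P@c["R"];W[z==0]=np.nan;return W
def ray(c,uv,h):
    uv=np.atleast_2d(np.asarray(uv,float))
    d=np.c_[(uv[:,0]-c["cx"])/c["fx"],(uv[:,1]-c["cy"])/c["fy"],np.ones(len(uv))]@c["R"]
    o=-c["R"].T@c["t"]
    return o+d*((h-o[2])/d[:,2])[:,None]
def pix(c,X):
    p=np.asarray(X)@c["R"].T+c["t"];return np.c_[c["fx"]*p[:,0]/p[:,2]+c["cx"],c["fy"]*p[:,1]/p[:,2]+c["cy"]]
E
python3 - <<'E'
import pickle;from h import *
for n,win in(("top",(165,325,305,445)),("scene",(225,365,215,370))):
    c=pickle.load(open(f"pics/{n}0.pkl","rb"))
    W=pts(c);f=c["frame"].astype(int)
    blue=(f[...,2]-f[...,0]>60)
    m=np.zeros((480,640),np.uint8);a,b,e,g=win;m[a:b,e:g]=~blue[a:b,e:g]
    m=cv2.morphologyEx(m,cv2.MORPH_OPEN,np.ones((3,3)))
    cs,_=cv2.findContours(m,0,cv2.CHAIN_APPROX_NONE);k=max(cs,key=cv2.contourArea)
    q=cv2.approxPolyDP(k,12,True)[:,0];print(n,"pan poly",q.tolist())
    X=ray(c,k[:,0],18)  # rim top
    r=cv2.minAreaRect(X[:,:2].astype(np.float32));print(" rect@18",r);print(cv2.boxPoints(r).round(1).tolist())
    # can top
    z=W[...,2];d=np.hypot(W[...,0]-np.nanmedian(0),0)
    t=np.zeros((480,640),np.uint8);t[a:b,e:g]=((z>84)&(z<112))[a:b,e:g]
    nn,l,st,ce=cv2.connectedComponentsWithStats(t)
    for i in range(1,nn):
        if st[i][4]>40:
            cc,_=cv2.findContours((l==i).astype(np.uint8),0,cv2.CHAIN_APPROX_NONE)
            Y=ray(c,cc[0][:,0],93);rr=cv2.minAreaRect(Y[:,:2].astype(np.float32))
            w=W[l==i];print("  hi",st[i].tolist(),np.round(rr[0],1),np.round(rr[1],1),round(rr[2],1),np.nanmedian(w,0).round(1))
E
```

```text
top pan poly [[412, 171], [314, 186], [335, 317], [437, 301]]
 rect@18 ((550.564453125, -124.438232421875), (332.16094970703125, 252.49862670898438), 10.673125267028809)
[[364.0, -31.100000381469727], [410.70001220703125, -279.29998779296875], [737.2000122070312, -217.6999969482422], [690.4000244140625, 30.399999618530273]]
  hi [382, 177, 28, 29, 598] [ 662.4 -164.3] [68.4 58.5] 12.5 [ 663.2 -163.6   94. ]
  hi [372, 244, 21, 31, 509] [ 502.1 -132.5] [70.4 43.8] 9.9 [ 502.  -132.5   94.8]
scene pan poly [[273, 235], [222, 294], [313, 354], [361, 288]]
 rect@18 ((553.1178588867188, -125.87295532226562), (336.62469482421875, 257.21929931640625), 10.822874069213867)
[[363.6000061035156, -31.200000762939453], [411.8999938964844, -283.79998779296875], [742.5999755859375, -220.60000610351562], [694.2999877929688, 32.099998474121094]]
  hi [265, 260, 23, 21, 310] [ 503.8 -135. ] [73.1 48.3] 9.5 [ 503.6 -134.1   93.6]
  hi [293, 303, 27, 26, 403] [ 669.3 -166. ] [67.8 59.8] 10.8 [ 667.9 -166.7   92.5]
  hi [215, 307, 11, 15, 76] [ 499.2 -337. ] [30.  37.2] 84.2 [ 497.7 -337.8   87.1]
```

```bash
python3 -m creep '[{"tx":-1,"ty":0,"tz":-0.6,"turn":0.0483,"fingers":94},{"tx":-1,"ty":0,"tz":-0.6,"turn":0.0483,"fingers":94},{"tx":-1,"ty":0,"tz":-0.6,"turn":0.0483,"fingers":94},{"tx":-1,"ty":0,"tz":-0.6,"turn":0.0483,"fingers":94},{"tx":-1,"ty":0,"tz":-0.6,"turn":0.0483,"fingers":94},{"tx":-1,"ty":0,"tz":-0.6,"turn":0.0483,"fingers":94}]' 15
cat > st.py <<'E'
from cell import monitor
import numpy as np,sys
from scipy.spatial.transform import Rotation as Ro
s=monitor.read_state();R=Ro.from_euler("xyz",s["eef_rot"]).as_matrix()
p=s["eef_pos"];y=np.radians(10.7);c=np.array([502.5,-133.5]);ux=np.array([np.cos(y),np.sin(y)]);uy=np.array([-np.sin(y),np.cos(y)])
print("t",round(s["clock"],2),"p",p.round(1),"rpy",np.degrees(s["eef_rot"]).round(2),"F",s["wrist_force"].round(1),"M",s["moment"].round(2),"gap",round(s["finger_gap"],2))
print("pan-frame offset x,y",(p[:2]-c)@ux.round(4),(p[:2]-c)@uy,"Fpan y",s["wrist_force"][:2]@uy,"q",s["joints"].round(2))
tgt=np.array([c[0],c[1],float(sys.argv[1]) if len(sys.argv)>1 else p[2]])
print("cmd",((tgt-p)@R/200).round(4),"turn",round(-(-169.3-np.degrees(s["eef_rot"][2]))/180,4))
E
python3 st.py
```

```text
clock: 0.7
eef_pos: [333.3, -336.2, 205.1]
eef_rot: [-1.572, 0.0, -2.951]
wrist_force: [-0.5, -0.3, -0.4]
finger_gap: 93.9
t 0.7 p [ 333.3 -336.2  205.1] rpy [-9.0080e+01  1.0000e-02 -1.6906e+02] F [-0.5 -0.3 -0.4] M [-0.03 -0.02  0.  ] gap 93.86
pan-frame offset x,y -203.85314940512197 -167.75999068690933 Fpan y -0.19268790091333315 q [-0.87  0.13  1.73  0.    1.28  0.51]
cmd [-1.0228  0.0014 -0.8345] turn 0.0014
```

```bash
python3 -m creep '[{"tx":-1,"ty":0,"tz":-0.83,"turn":0.0014,"fingers":94},{"tx":-1,"ty":0,"tz":-0.83,"turn":0.0014,"fingers":94},{"tx":-1,"ty":0,"tz":-0.83,"turn":0.0014,"fingers":94},{"tx":-1,"ty":0,"tz":-0.83,"turn":0.0014,"fingers":94},{"tx":-1,"ty":0,"tz":-0.83,"turn":0.0014,"fingers":94},{"tx":-1,"ty":0,"tz":-0.83,"turn":0.0014,"fingers":94},{"tx":-1,"ty":0,"tz":-0.83,"turn":0.0014,"fingers":94},{"tx":-1,"ty":0,"tz":-0.83,"turn":0.0014,"fingers":94}]'
python3 st.py 76
```

```text
clock: 1.5
eef_pos: [497.6, -136.3, 205.1]
eef_rot: [-1.572, -0.001, -2.955]
wrist_force: [-0.5, -1.1, -0.3]
finger_gap: 93.9
t 1.5 p [ 497.6 -136.3  205.1] rpy [-9.0090e+01 -3.0000e-02 -1.6933e+02] F [-0.5 -1.1 -0.3] M [ 0.02 -0.01  0.01] gap 93.94
pan-frame offset x,y -5.35310696789268 -1.8245753413268504 Fpan y -0.9687414859098478 q [-0.34  0.22  1.62  0.    1.3   1.05]
cmd [-0.0271  0.6453 -0.0082] turn -0.0002
```

```bash
python3 -m creep '[{"tx":-0.027,"ty":0.2,"tz":-0.008,"turn":0,"fingers":94},{"tx":-0.027,"ty":0.4,"tz":-0.008,"turn":0,"fingers":94},{"tx":-0.027,"ty":0.55,"tz":-0.008,"turn":0,"fingers":94},{"tx":-0.027,"ty":0.645,"tz":-0.008,"turn":0,"fingers":94},{"tx":-0.027,"ty":0.645,"tz":-0.008,"turn":0,"fingers":70},{"tx":-0.027,"ty":0.645,"tz":-0.008,"turn":0,"fingers":60},{"tx":-0.027,"ty":0.645,"tz":-0.008,"turn":0,"fingers":60}]'
python3 st.py 76
python3 - <<'E'
from cell import optics
import cv2,numpy as np
a=optics.camera("top")["frame"][165:325,305:445,::-1];b=optics.camera("scene")["frame"][215:345,205:335,::-1]
cv2.imwrite("pics/crop2.png",np.hstack([cv2.resize(a,(440,500)),cv2.resize(b,(360,500))[:, :]]))
E
```

```text
clock: 2.2
eef_pos: [502.9, -134.4, 77.5]
eef_rot: [-1.571, 0.001, -2.956]
wrist_force: [-0.1, -0.2, -0.4]
finger_gap: 73.2
t 2.2 p [ 502.9 -134.4   77.5] rpy [-9.0020e+01  8.0000e-02 -1.6938e+02] F [-0.1 -0.2 -0.4] M [ 0.04 -0.04  0.01] gap 73.22
pan-frame offset x,y 0.2470546749130641 -0.9859747204089574 Fpan y -0.17998896620170596 q [-0.33  0.38  1.74  0.    1.02  1.05]
cmd [ 0.0013  0.0077 -0.0049] turn -0.0005
```

View pics/crop2.png

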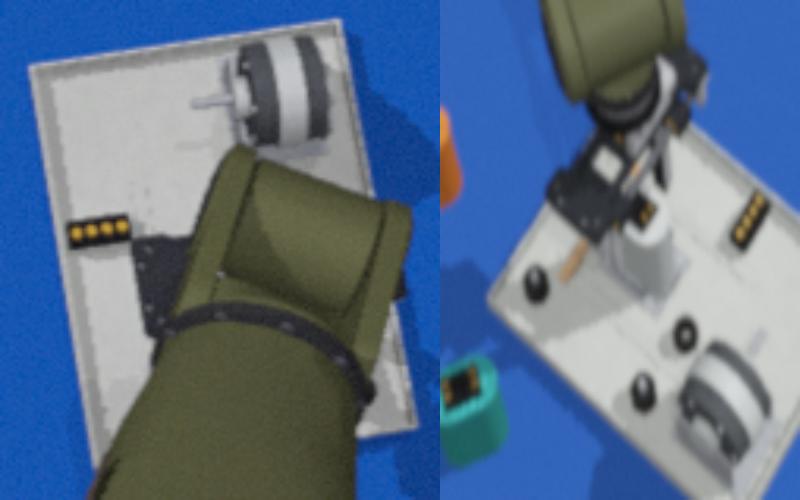

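The gripper straddles the can (right half, can top near (648,215)), with the pads on either side along pan y. Now I close it lightly.

```bash
python3 -m creep '[{"tx":0,"ty":0.006,"tz":-0.005,"turn":0,"fingers":52},{"tx":0,"ty":0.006,"tz":-0.005,"turn":0,"fingers":46},{"tx":0,"ty":0.006,"tz":-0.005,"turn":0,"fingers":44},{"tx":0,"ty":0.006,"tz":-0.005,"turn":0,"fingers":43},{"tx":0,"ty":0.006,"tz":-0.005,"turn":0,"fingers":40},{"tx":0,"ty":0.006,"tz":-0.005,"turn":0,"fingers":36},{"tx":0,"ty":0.006,"tz":-0.005,"turn":0,"fingers":30},{"tx":0,"ty":0.006,"tz":-0.005,"turn":0,"fingers":30}]' 15
python3 st.py 76
```

```text
clock: 3.1
eef_pos: [502.7, -132.6, 76.2]
eef_rot: [-1.572, 0.001, -2.956]
wrist_force: [-1.9, 5.1, 3.5]
finger_gap: 41.4
t 3.1 p [ 502.7 -132.6   76.2] rpy [-9.0060e+01  6.0000e-02 -1.6935e+02] F [-1.9  5.1  3.5] M [ 1.08  0.3  -0.01] gap 41.37
pan-frame offset x,y 0.3580994171437182 0.801622871032556 Fpan y 5.380678903843412 q [-0.33  0.38  1.74  0.    1.02  1.05]
cmd [0.0018 0.0008 0.004 ] turn -0.0003
```

```bash
python3 -m creep '[{"tx":0,"ty":0,"tz":-0.004,"turn":0,"fingers":30},{"tx":0,"ty":0,"tz":-0.008,"turn":0,"fingers":30},{"tx":0,"ty":0,"tz":-0.014,"turn":0,"fingers":30},{"tx":0,"ty":0,"tz":-0.02,"turn":0,"fingers":30},{"tx":0,"ty":0,"tz":-0.025,"turn":0,"fingers":30},{"tx":0,"ty":0,"tz":-0.025,"turn":0,"fingers":30}]'
python3 st.py 76
cat > look.py <<'E'
from cell import optics
import cv2,numpy as np,sys,pickle
c=optics.camera("scene");b=c["frame"][215:345,205:335,::-1];pickle.dump(c,open("pics/%s.pkl"%sys.argv[1],"wb"))
cv2.imwrite("pics/%s.png"%sys.argv[1],cv2.resize(b,(580,580),interpolation=cv2.INTER_CUBIC))
E
python3 look.py l3
```

```text
clock: 3.7
eef_pos: [502.5, -129.9, 77.0]
eef_rot: [-1.567, 0.003, -2.956]
wrist_force: [-1.5, -15.1, 3.4]
finger_gap: 41.9
t 3.7 p [ 502.5 -129.9   77. ] rpy [-8.9800e+01  1.6000e-01 -1.6935e+02] F [ -1.5 -15.1   3.4] M [-3.17 -0.02 -0.1 ] gap 41.89
pan-frame offset x,y 0.7136311190960166 3.5485519854364127 Fpan y -14.558872315529216 q [-0.32  0.38  1.74 -0.    1.02  1.06]
cmd [0.0036 0.0053 0.0177] turn -0.0003
```

View pics/l3.png

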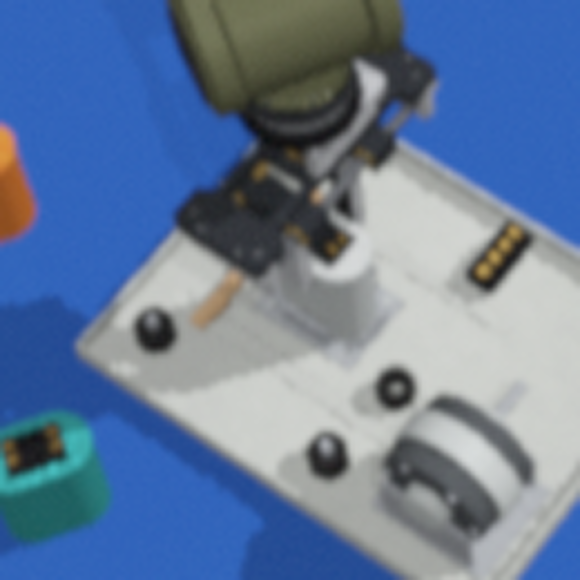

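The can (top near (345,245) in the crop) moves with the gripper and the pan looks unmoved. I'll check pan drift numerically by ECC registration on the motor part of the pan.

```bash
cat > pan.py <<'E'
import pickle,cv2,numpy as np,sys
from h import *
a=pickle.load(open("pics/scene0.pkl","rb"));b=pickle.load(open("pics/%s.pkl"%sys.argv[1],"rb"))
g=lambda c:cv2.cvtColor(c["frame"],cv2.COLOR_RGB2GRAY)
m=np.zeros((480,640),np.uint8)
cv2.fillPoly(m,[np.array([[296,306],[330,270],[365,288],[314,358],[280,335],[293,318]])],255)
A,B=g(a)[250:370,270:380],g(b)[250:370,270:380];m=m[250:370,270:380]
w=np.eye(2,3,dtype=np.float32)
cc,w=cv2.findTransformECC(A,B,w,cv2.MOTION_EUCLIDEAN,(3,200,1e-6),m,3)
p0=np.array([[320,310.]]);q=(w@np.r_[p0[0]-[270,250],1])+[270,250]
d=(ray(a,q,6)-ray(a,p0,6))[0]
print("pan cc",round(float(cc),4),"shift mm",d.round(2)[:2],"rot deg",round(float(np.degrees(np.arctan2(w[1,0],w[0,0]))),2))
E
python3 pan.py l3
cat > tilt.py <<'E'
import pickle,sys
from h import *
# points on can top (z 85..115) seen by scene cam
E
```

```text
pan cc 0.9999 shift mm [0.01 0.01] rot deg 0.04
```

```bash
python3 -m creep '[{"tx":0,"ty":0,"tz":-0.008,"turn":0,"fingers":30},{"tx":0,"ty":-0.002,"tz":-0.016,"turn":0,"fingers":30},{"tx":0,"ty":-0.004,"tz":-0.024,"turn":0,"fingers":30},{"tx":0,"ty":-0.005,"tz":-0.03,"turn":0,"fingers":30},{"tx":0,"ty":-0.005,"tz":-0.03,"turn":0,"fingers":30}]'
python3 st.py 76;python3 look.py l4; python3 pan.py l4
```

```text
clock: 4.25
eef_pos: [501.5, -125.2, 77.7]
eef_rot: [-1.565, 0.003, -2.956]
wrist_force: [1.4, -8.9, -6.1]
finger_gap: 42.3
t 4.25 p [ 501.5 -125.2   77.7] rpy [-8.9680e+01  1.6000e-01 -1.6937e+02] F [ 1.4 -8.9 -6.1] M [-2.06 -0.38 -0.16] gap 42.29
pan-frame offset x,y 0.5098303593122806 8.333871701272948 Fpan y -9.01344691729064 q [-0.31  0.37  1.75 -0.    1.02  1.07]
cmd [0.0025 0.0089 0.0416] turn -0.0004
pan cc 0.9976 shift mm [0.43 2.1 ] rot deg 0.81
```

```bash
python3 - <<'E'
import pickle,cv2,numpy as np
o=[]
for n in("scene0","l3","l4"):
    c=pickle.load(open(f"pics/{n}.pkl","rb"));o.append(cv2.resize(c["frame"][250:315,250:300,::-1],(260,338),interpolation=cv2.INTER_CUBIC))
    b=c["frame"][225:365,215:370,::-1];o[-1]=np.vstack([o[-1],cv2.resize(b,(260,235),interpolation=cv2.INTER_CUBIC)])
cv2.imwrite("pics/cmp4.png",np.hstack(o))
E
```

```text
(no output)
```

View pics/cmp4.png

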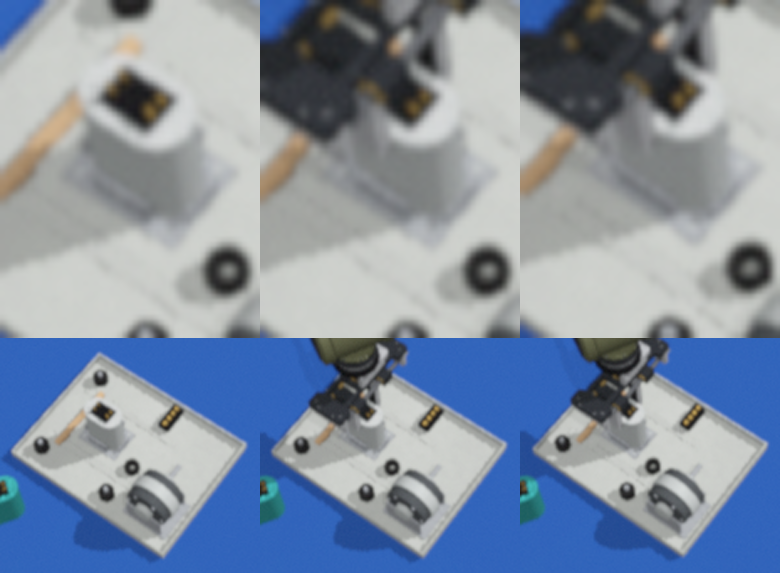

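```bash
cat > can.py <<'E'
import pickle,cv2,numpy as np,sys
from h import *
a=pickle.load(open("pics/scene0.pkl","rb"));g=lambda c:cv2.cvtColor(c["frame"],cv2.COLOR_RGB2GRAY)
y=np.radians(10.7);uy=np.array([-np.sin(y),np.cos(y),0]);ux=np.array([np.cos(y),np.sin(y),0])
def tr(name,box):
    b=pickle.load(open("pics/%s.pkl"%name,"rb"))
    u0,u1,v0,v1=box;T=g(a)[v0:v1,u0:u1];best=None
    S=4;I=cv2.resize(g(b)[v0-8:v1+6,u0-4:u1+10],None,fx=S,fy=S,interpolation=cv2.INTER_CUBIC)
    T=cv2.resize(T,None,fx=S,fy=S,interpolation=cv2.INTER_CUBIC)
    r=cv2.matchTemplate(I,T,cv2.TM_CCOEFF_NORMED);_,mx,_,loc=cv2.minMaxLoc(r)
    return np.array([loc[0]/S-4,loc[1]/S-8]),mx,b
C=np.array([502.3,-132.4,93])
for n in sys.argv[1:]:
    d,q,b=tr(n,(275,288,265,281))
    J=np.array([pix(a,[C+10*e])[0]-pix(a,[C])[0] for e in(uy,np.array([0,0,1.]))]).T/10
    s=np.linalg.solve(J,d)
    W=pts(b);v,u=np.mgrid[:480,:640];k=W-C
    sel=(abs(k@uy-s[0])<14)&(k@ux>-5)&(k@ux<30)&(W[...,2]>75)&(u>272)&(u<296)&(v>255)&(v<290)
    ks=k[sel];ks=ks[abs(ks[:,2]-s[1])<16]
    print(n,"px",d,"cc",round(float(mx:=q),3),"top dy,dz",s.round(1),"depth dz",np.median(ks[:,2]).round(1),len(ks))
E
python3 can.py scene0 l3 l4
```

```text
scene0 px [0. 0.] cc 1.0 top dy,dz [-0. -0.] depth dz 1.3 109
l3 px [ 1.   -0.75] cc 0.982 top dy,dz [ 4.4 -2. ] depth dz 0.8 97
l4 px [ 1.75 -2.  ] cc 0.977 top dy,dz [ 8.1 -0.1] depth dz 1.2 98
```

```bash
python3 -m creep '[{"tx":0,"ty":0,"tz":0.01,"turn":0,"fingers":30},{"tx":0,"ty":0,"tz":0.02,"turn":0,"fingers":30},{"tx":0,"ty":0,"tz":0.03,"turn":0,"fingers":30},{"tx":0,"ty":0,"tz":0.04,"turn":0,"fingers":30},{"tx":0,"ty":0,"tz":0.05,"turn":0,"fingers":30},{"tx":0,"ty":0,"tz":0.06,"turn":0,"fingers":30},{"tx":0,"ty":0,"tz":0.065,"turn":0,"fingers":30},{"tx":0,"ty":0,"tz":0.065,"turn":0,"fingers":30}]' 10
python3 st.py 76;python3 look.py l5; python3 pan.py l5; python3 can.py l5
```

```text
clock: 5.1
eef_pos: [504.0, -136.1, 78.7]
eef_rot: [-1.569, 0.004, -2.956]
wrist_force: [-3.7, 16.8, 15.6]
finger_gap: 42.8
t 5.1 p [ 504.  -136.1   78.7] rpy [ -89.88    0.2  -169.37] F [-3.7 16.8 15.6] M [3.66 0.95 0.03] gap 42.77
pan-frame offset x,y 1.0358155851616129 -2.8355083816774753 Fpan y 17.213453343760396 q [-0.33  0.38  1.73 -0.    1.02  1.05]
cmd [ 0.0052  0.0136 -0.0142] turn -0.0004
pan cc 0.9977 shift mm [0.47 2.09] rot deg 0.81
l5 px [-0.75  1.  ] cc 0.986 top dy,dz [-3.6 -0.6] depth dz 1.5 99
```

```bash
python3 -m creep '[{"tx":0,"ty":-0.002,"tz":-0.01,"turn":0,"fingers":30},{"tx":0,"ty":-0.004,"tz":-0.02,"turn":0,"fingers":30},{"tx":0,"ty":-0.006,"tz":-0.03,"turn":0,"fingers":30},{"tx":0,"ty":-0.008,"tz":-0.04,"turn":0,"fingers":30},{"tx":0,"ty":-0.01,"tz":-0.05,"turn":0,"fingers":30},{"tx":0,"ty":-0.01,"tz":-0.055,"turn":0,"fingers":30}]' 12
python3 st.py 76;python3 look.py l6; python3 pan.py l6; python3 can.py l6
```

```text
clock: 5.75
eef_pos: [502.8, -126.9, 81.6]
eef_rot: [-1.565, 0.005, -2.956]
wrist_force: [0.8, -11.6, 4.2]
finger_gap: 41.9
t 5.75 p [ 502.8 -126.9   81.6] rpy [ -89.66    0.31 -169.38] F [  0.8 -11.6   4.2] M [-2.47 -0.18 -0.09] gap 41.88
pan-frame offset x,y 1.5218262876913642 6.427788934083825 Fpan y -11.5650924905242 q [-0.32  0.37  1.74 -0.    1.02  1.07]
cmd [0.0077 0.028  0.032 ] turn -0.0004
pan cc 0.9977 shift mm [0.48 2.1 ] rot deg 0.83
l6 px [ 1.5 -1.5] cc 0.979 top dy,dz [ 6.8 -1.2] depth dz 4.1 88
```

```bash
cat > cmp.py <<'E'
import pickle,cv2,numpy as np,sys
o=[]
for n in sys.argv[1:]:
    c=pickle.load(open(f"pics/{n}.pkl","rb"));o.append(cv2.resize(c["frame"][250:305,258:303,::-1],(260,318),interpolation=cv2.INTER_CUBIC))
cv2.imwrite("pics/cmp_%s.png"%sys.argv[-1],np.hstack(o))
E
python3 cmp.py scene0 l5 l6
```

```text
(no output)
```

View pics/cmp_l6.png

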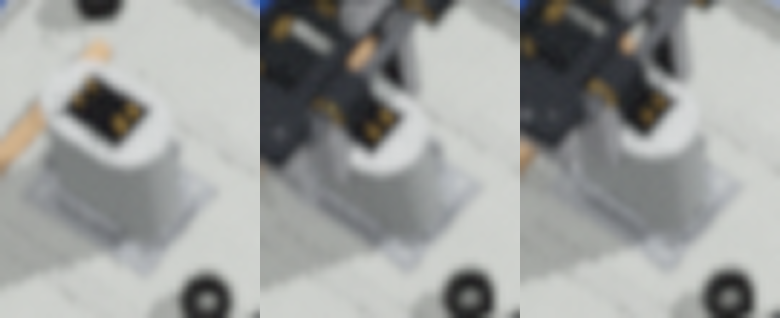

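```bash
sed -i 's/S=4;/S=10;/' can.py; python3 can.py l3 l4 l5 l6; python3 -m creep '[{"tx":0,"ty":-0.002,"tz":0.01,"turn":0,"fingers":30},{"tx":0,"ty":-0.004,"tz":0.02,"turn":0,"fingers":30},{"tx":0,"ty":-0.006,"tz":0.03,"turn":0,"fingers":30},{"tx":0,"ty":-0.008,"tz":0.04,"turn":0,"fingers":30},{"tx":0,"ty":-0.01,"tz":0.05,"turn":0,"fingers":30},{"tx":0,"ty":-0.01,"tz":0.058,"turn":0,"fingers":30}]' 20
python3 st.py 76;python3 look.py l7; python3 pan.py l7; python3 can.py l7
```

```text
l3 px [ 0.9 -0.7] cc 0.982 top dy,dz [ 4.  -1.7] depth dz 0.8 98
l4 px [ 1.8 -2. ] cc 0.977 top dy,dz [ 8.3 -0.4] depth dz 1.2 98
l5 px [-0.8  1. ] cc 0.986 top dy,dz [-3.8 -0.4] depth dz 1.5 98
l6 px [ 1.5 -1.6] cc 0.98 top dy,dz [ 6.9 -0.7] depth dz 4.3 89
clock: 6.4
eef_pos: [503.8, -137.1, 82.2]
eef_rot: [-1.568, 0.002, -2.956]
wrist_force: [-1.3, 9.7, -11.1]
finger_gap: 42.0
t 6.4 p [ 503.8 -137.1   82.2] rpy [-8.9860e+01  1.3000e-01 -1.6936e+02] F [ -1.3   9.7 -11.1] M [2.07 0.31 0.29] gap 42.04
pan-frame offset x,y 0.573271398089997 -3.7290316633008826 Fpan y 9.746946853276498 q [-0.34  0.38  1.73 -0.    1.03  1.05]
cmd [ 0.003   0.0308 -0.0187] turn -0.0003
pan cc 0.9982 shift mm [ 0.36 -1.75] rot deg -0.17
l7 px [-0.9  0.7] cc 0.985 top dy,dz [-4.   1.7] depth dz 4.1 102
```

```bash
python3 -m creep '[{"tx":0,"ty":0.004,"tz":-0.008,"turn":0,"fingers":30},{"tx":0,"ty":0.006,"tz":-0.018,"turn":0,"fingers":30},{"tx":0,"ty":0.006,"tz":-0.028,"turn":0,"fingers":30},{"tx":0,"ty":0.006,"tz":-0.038,"turn":0,"fingers":30},{"tx":0,"ty":0.006,"tz":-0.048,"turn":0,"fingers":30},{"tx":0,"ty":0.006,"tz":-0.058,"turn":0,"fingers":30}]' 6
python3 st.py 76;python3 look.py l8; python3 pan.py l8; python3 can.py l8
```

```text
clock: 7.05
eef_pos: [502.8, -127.6, 82.3]
eef_rot: [-1.564, 0.005, -2.956]
wrist_force: [1.2, -12.5, 4.9]
finger_gap: 49.9
t 7.05 p [ 502.8 -127.6   82.3] rpy [ -89.61    0.3  -169.37] F [  1.2 -12.5   4.9] M [-2.47 -0.25  0.02] gap 49.89
pan-frame offset x,y 1.4273061324306253 5.703275940936526 Fpan y -12.52244214470951 q [-0.32  0.37  1.74 -0.    1.03  1.07]
cmd [0.0073 0.0315 0.0283] turn -0.0004
pan cc 0.9976 shift mm [ 1.07 -2.11] rot deg -0.06
l8 px [ 0.6 -0.6] cc 0.983 top dy,dz [ 2.7 -0.5] depth dz 3.0 95
```

```bash
python3 -m creep '[{"tx":0,"ty":0.005,"tz":0,"turn":0,"fingers":30},{"tx":0,"ty":0.01,"tz":0,"turn":0,"fingers":30},{"tx":0,"ty":0.01,"tz":-0.005,"turn":0,"fingers":30},{"tx":0,"ty":0.01,"tz":-0.01,"turn":0,"fingers":30}]' 13
python3 st.py 76;python3 look.py l9; python3 pan.py l9; python3 can.py l9
```

```text
clock: 7.5
eef_pos: [504.2, -127.7, 82.3]
eef_rot: [-1.558, 0.01, -2.956]
wrist_force: [1.1, -14.8, 9.8]
finger_gap: 42.3
t 7.5 p [ 504.2 -127.7   82.3] rpy [ -89.29    0.55 -169.35] F [  1.1 -14.8   9.8] M [-3.34 -0.23 -0.01] gap 42.33
pan-frame offset x,y 2.7394518632040183 5.39188588561484 Fpan y -14.750073540818772 q [-0.32  0.37  1.74 -0.01  1.02  1.07]
cmd [0.014  0.0315 0.0266] turn -0.0003
pan cc 0.9969 shift mm [ 1.31 -2.23] rot deg 0.23
l9 px [ 1.8 -1.3] cc 0.965 top dy,dz [ 7.9 -3.9] depth dz 2.5 88
```

```bash
python3 -m creep '[{"tx":0.002,"ty":-0.004,"tz":0.004,"turn":0,"fingers":30},{"tx":0.004,"ty":-0.008,"tz":0.012,"turn":0,"fingers":30},{"tx":0.006,"ty":-0.014,"tz":0.02,"turn":0,"fingers":30},{"tx":0.006,"ty":-0.018,"tz":0.027,"turn":0,"fingers":30},{"tx":0.006,"ty":-0.02,"tz":0.033,"turn":0,"fingers":30}]' 28
python3 st.py 76;python3 look.py l10; python3 pan.py l10; python3 can.py l10
```

```text
clock: 8.05
eef_pos: [503.4, -134.1, 85.4]
eef_rot: [-1.559, 0.007, -2.955]
wrist_force: [0.4, 2.4, -21.1]
finger_gap: 42.0
t 8.05 p [ 503.4 -134.1   85.4] rpy [ -89.35    0.42 -169.33] F [  0.4   2.4 -21.1] M [ 0.55 -0.07  0.13] gap 42.0
pan-frame offset x,y 0.8138869494487595 -0.7567835203889511 Fpan y 2.321543231825403 q [-0.33  0.36  1.74 -0.01  1.03  1.06]
cmd [ 0.0044  0.047  -0.0043] turn -0.0002
pan cc 0.9985 shift mm [-0.28 -2.66] rot deg -1.02
l10 px [-0.2 -0.4] cc 0.975 top dy,dz [-0.5  3.1] depth dz 5.4 100
```

```bash
python3 -m creep '[{"tx":0,"ty":0.006,"tz":0,"turn":0,"fingers":30},{"tx":0,"ty":0.006,"tz":0,"turn":0,"fingers":30}]' 20
python3 st.py 76;python3 look.py l11; python3 pan.py l11; python3 can.py l11
```

```text
clock: 8.3
eef_pos: [503.4, -134.5, 84.2]
eef_rot: [-1.559, 0.007, -2.956]
wrist_force: [0.3, -0.3, -21.8]
finger_gap: 41.9
t 8.3 p [ 503.4 -134.5   84.2] rpy [ -89.33    0.41 -169.34] F [  0.3  -0.3 -21.8] M [-0.03  0.1   0.12] gap 41.93
pan-frame offset x,y 0.7075292545911626 -1.1130950300705122 Fpan y -0.36241056610228434 q [-0.33  0.37  1.74 -0.01  1.03  1.06]
cmd [ 0.0038  0.041  -0.006 ] turn -0.0002
pan cc 0.9985 shift mm [-0.4  -2.83] rot deg -1.08
l11 px [-0.2 -0.1] cc 0.977 top dy,dz [-0.7  1.6] depth dz 4.4 101
```

```bash
python3 -m creep '[{"tx":0,"ty":0.005,"tz":0,"turn":0,"fingers":30},{"tx":0,"ty":0.01,"tz":0,"turn":0,"fingers":30},{"tx":0,"ty":0.01,"tz":0,"turn":0,"fingers":30}]' 20
python3 st.py 76;python3 look.py l12; python3 pan.py l12; python3 can.py l12
cat > flat.py <<'E'
import pickle,sys
from h import *
y=np.radians(10.7);ux=np.array([np.cos(y),np.sin(y),0]);uy=np.array([-np.sin(y),np.cos(y),0]);C=np.array([550.9,-124.4,0])
for n in sys.argv[1:]:
    c=pickle.load(open(f"pics/{n}.pkl","rb"));W=pts(c);k=W-C;X=k@ux;Y=k@uy;z=W[...,2]
    o=[]
    for nm,s in(("near",(X<-110)&(X>-155)&(abs(Y)<115)),("mid",(abs(X-15)<15)&(Y>-100)&(Y<100)),("far+y",(X>60)&(X<155)&(Y>5)&(Y<115)),("-y",(Y<-60)&(Y>-115)&(X<40)&(X>-140)),("+y",(Y>60)&(Y<115)&(X<40)&(X>-140))):
        q=z[s&(z>-6)&(z<17)];o.append((nm,round(float(np.mean(q)),2),len(q)))
    print(n,o)
E
python3 flat.py scene0 l3 l10 l11 l12
```

```text
clock: 8.65
eef_pos: [504.4, -134.6, 83.7]
eef_rot: [-1.558, 0.01, -2.955]
wrist_force: [-2.2, 1.6, 3.0]
finger_gap: 41.4
t 8.65 p [ 504.4 -134.6   83.7] rpy [ -89.25    0.57 -169.33] F [-2.2  1.6  3. ] M [0.48 0.54 0.04] gap 41.4
pan-frame offset x,y 1.6743246112294785 -1.4513793682883256 Fpan y 1.9874186729653425 q [-0.33  0.37  1.74 -0.01  1.02  1.06]
cmd [ 0.0088  0.0386 -0.0078] turn -0.0002
pan cc 0.9985 shift mm [-0.43 -2.81] rot deg -1.06
l12 px [0.  0.2] cc 0.979 top dy,dz [-0.1 -1. ] depth dz 2.4 101
scene0 [('near', 5.99, 748), ('mid', 6.07, 444), ('far+y', 5.83, 1050), ('-y', 5.55, 933), ('+y', 5.68, 764)]
l3 [('near', 6.26, 355), ('mid', 6.17, 449), ('far+y', 5.64, 1054), ('-y', 5.46, 930), ('+y', 5.93, 566)]
l10 [('near', 8.18, 342), ('mid', 7.19, 424), ('far+y', 5.9, 1061), ('-y', 7.15, 921), ('+y', 7.15, 559)]
l11 [('near', 6.54, 355), ('mid', 6.61, 423), ('far+y', 5.54, 1049), ('-y', 6.18, 941), ('+y', 5.89, 572)]
l12 [('near', 6.36, 348), ('mid', 6.43, 425), ('far+y', 5.77, 1054), ('-y', 5.66, 937), ('+y', 5.65, 568)]
```

Pulling 21 N lifted the near edge about 2 mm for a moment; it is flat again now (l12). I'll keep the pull low from here and let the gripper follow the rising face while rocking. First I regrip lower.

```bash
python3 -m creep '[{"tx":0,"ty":0,"tz":0,"turn":0,"fingers":50},{"tx":0,"ty":0,"tz":0,"turn":0,"fingers":50},{"tx":0.005,"ty":0.03,"tz":0,"turn":0,"fingers":50},{"tx":0.005,"ty":0.05,"tz":0,"turn":0,"fingers":50},{"tx":0.005,"ty":0.05,"tz":0,"turn":0,"fingers":50},{"tx":0.005,"ty":0.05,"tz":0,"turn":0,"fingers":50}]' 14
python3 st.py 76;python3 look.py l13; python3 pan.py l13; python3 can.py l13; python3 flat.py l13; python3 cmp.py scene0 l12 l13
python3 - <<'E'
import pickle
from h import *
a=pickle.load(open("pics/scene0.pkl","rb"));g=lambda c:cv2.cvtColor(c["frame"],cv2.COLOR_RGB2GRAY)
b=pickle.load(open("pics/l13.pkl","rb"))
for (u0,u1,v0,v1,h) in((228,262,268,312,6),(265,300,282,312,6),(300,350,262,300,6)):
    w=np.eye(2,3,dtype=np.float32)
    cc,w=cv2.findTransformECC(g(a)[v0:v1,u0:u1],g(b)[v0:v1,u0:u1],w,cv2.MOTION_TRANSLATION,(3,200,1e-6),None,3)
    p=np.array([[(u0+u1)/2,(v0+v1)/2]]);print(p,cc,(ray(a,p+w[:,2],h)-ray(a,p,h)).round(2),ray(a,p,h).round(0))
E
```

```text
clock: 9.3
eef_pos: [503.5, -134.9, 73.5]
eef_rot: [-1.558, 0.01, -2.955]
wrist_force: [0.4, -0.9, -0.0]
finger_gap: 50.2
t 9.3 p [ 503.5 -134.9   73.5] rpy [ -89.26    0.55 -169.34] F [ 0.4 -0.9 -0. ] M [ 0.02 -0.03  0.01] gap 50.19
pan-frame offset x,y 0.6817717245278002 -1.5752287565299754 Fpan y -0.9719716111813413 q [-0.33  0.38  1.75 -0.01  1.    1.06]
cmd [ 0.0033 -0.0127 -0.0077] turn -0.0002
pan cc 0.9985 shift mm [-0.39 -2.81] rot deg -1.04
l13 px [-0.2  0. ] cc 0.98 top dy,dz [-0.8  1.1] depth dz 3.7 97
l13 [('near', 6.1, 333), ('mid', 6.67, 443), ('far+y', 5.55, 1064), ('-y', 5.79, 933), ('+y', 5.79, 562)]
[[245. 290.]] 0.7572224737814911 [[  0.87 -10.01   0.  ]] [[ 451. -220.    6.]]
[[282.5 297. ]] 0.9839051360043575 [[-0.09 -4.71  0.  ]] [[ 546. -155.    6.]]
[[325. 281.]] 0.9457504474135605 [[-2.26 -3.71  0.  ]] [[595. -28.   6.]]
```

View pics/cmp_l13.png

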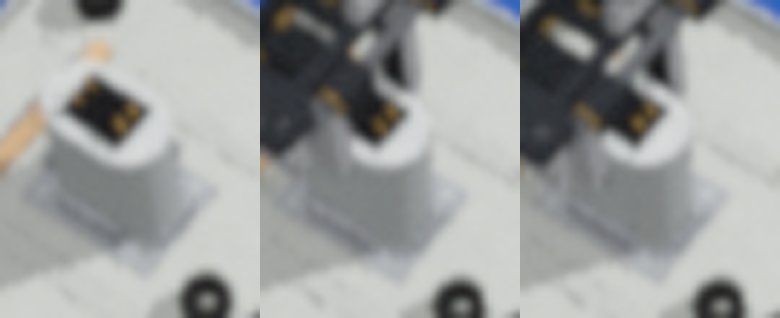

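```bash
python3 -m creep '[{"tx":0,"ty":0,"tz":0,"turn":0,"fingers":42},{"tx":0,"ty":0,"tz":0,"turn":0,"fingers":36},{"tx":0,"ty":0,"tz":0,"turn":0,"fingers":30},{"tx":0,"ty":-0.004,"tz":-0.008,"turn":0,"fingers":30},{"tx":0,"ty":-0.008,"tz":-0.017,"turn":0,"fingers":30},{"tx":0,"ty":-0.012,"tz":-0.026,"turn":0,"fingers":30},{"tx":0,"ty":-0.015,"tz":-0.035,"turn":0,"fingers":30}]' 14
python3 st.py 76;python3 look.py l14; python3 pan.py l14; python3 can.py l14; python3 flat.py l14
```

```text
clock: 10.05
eef_pos: [501.2, -127.6, 75.3]
eef_rot: [-1.559, 0.007, -2.956]
wrist_force: [0.7, -1.9, -19.7]
finger_gap: 42.2
t 10.05 p [ 501.2 -127.6   75.3] rpy [ -89.34    0.41 -169.35] F [  0.7  -1.9 -19.7] M [-0.5  -0.08 -0.13] gap 42.18
pan-frame offset x,y -0.2001750888788185 6.059667266422736 Fpan y -2.018641556532233 q [-0.32  0.37  1.75 -0.01  1.    1.07]
cmd [-0.0011 -0.0033  0.0303] turn -0.0003
pan cc 0.9972 shift mm [-1.03 -0.56] rot deg 1.3
l14 px [ 1.  -2.1] cc 0.973 top dy,dz [5.3 4.6] depth dz 4.3 101
l14 [('near', 6.44, 350), ('mid', 6.37, 448), ('far+y', 5.64, 1062), ('-y', 5.68, 928), ('+y', 5.9, 567)]
```

```bash
python3 -m creep '[{"tx":0,"ty":0,"tz":0.008,"turn":0,"fingers":30},{"tx":0,"ty":-0.001,"tz":0.018,"turn":0,"fingers":30},{"tx":0,"ty":-0.002,"tz":0.028,"turn":0,"fingers":30},{"tx":0,"ty":-0.004,"tz":0.038,"turn":0,"fingers":30},{"tx":0,"ty":-0.006,"tz":0.046,"turn":0,"fingers":30},{"tx":0,"ty":-0.008,"tz":0.052,"turn":0,"fingers":30}]' 12
python3 st.py 76;python3 look.py l15; python3 pan.py l15; python3 can.py l15; python3 flat.py l15
```

```text
clock: 10.7
eef_pos: [503.9, -136.1, 79.0]
eef_rot: [-1.562, 0.01, -2.956]
wrist_force: [-4.5, 17.0, 8.3]
finger_gap: 43.0
t 10.7 p [ 503.9 -136.1   79. ] rpy [ -89.48    0.55 -169.34] F [-4.5 17.   8.3] M [ 3.53  0.92 -0.01] gap 43.0
pan-frame offset x,y 0.9382665621875477 -2.7808713617289627 Fpan y 17.504076161523674 q [-0.33  0.37  1.74 -0.    1.01  1.05]
cmd [ 0.0048  0.0146 -0.014 ] turn -0.0002
pan cc 0.9975 shift mm [-1.03 -0.49] rot deg 1.32
l15 px [-0.9  0.4] cc 0.984 top dy,dz [-3.8  3.2] depth dz 5.6 96
l15 [('near', 6.7, 325), ('mid', 6.45, 451), ('far+y', 5.65, 1056), ('-y', 5.84, 930), ('+y', 6.06, 565)]
```

```bash
python3 -m creep '[{"tx":0.001,"ty":0,"tz":-0.008,"turn":0,"fingers":30},{"tx":0.002,"ty":0,"tz":-0.018,"turn":0,"fingers":30},{"tx":0.003,"ty":-0.002,"tz":-0.028,"turn":0,"fingers":30},{"tx":0.004,"ty":-0.005,"tz":-0.038,"turn":0,"fingers":30},{"tx":0.004,"ty":-0.008,"tz":-0.048,"turn":0,"fingers":30},{"tx":0.004,"ty":-0.011,"tz":-0.058,"turn":0,"fingers":30},{"tx":0.004,"ty":-0.013,"tz":-0.066,"turn":0,"fingers":30}]' 12
python3 st.py 76;python3 look.py l16; python3 pan.py l16; python3 can.py l16; python3 flat.py l16
```

```text
clock: 11.45
eef_pos: [502.3, -125.2, 83.2]
eef_rot: [-1.557, 0.014, -2.956]
wrist_force: [1.4, -11.9, 0.2]
finger_gap: 42.2
t 11.45 p [ 502.3 -125.2   83.2] rpy [ -89.2     0.79 -169.34] F [  1.4 -11.9   0.2] M [-2.6  -0.44 -0.08] gap 42.19
pan-frame offset x,y 1.3669762382769708 8.211949531762771 Fpan y -11.932534287552478 q [-0.31  0.36  1.75 -0.01  1.01  1.08]
cmd [0.0073 0.0367 0.0406] turn -0.0002
pan cc 0.9975 shift mm [-1.03 -0.49] rot deg 1.35
l16 px [ 1.7 -2.9] cc 0.977 top dy,dz [8.5 4.6] depth dz 7.7 100
l16 [('near', 5.87, 374), ('mid', 6.4, 443), ('far+y', 5.63, 1059), ('-y', 5.6, 919), ('+y', 5.75, 548)]
```

```bash
python3 -m creep '[{"tx":0.001,"ty":0,"tz":0.008,"turn":0,"fingers":30},{"tx":0.002,"ty":0,"tz":0.018,"turn":0,"fingers":30},{"tx":0.004,"ty":-0.002,"tz":0.028,"turn":0,"fingers":30},{"tx":0.004,"ty":-0.005,"tz":0.038,"turn":0,"fingers":30},{"tx":0.004,"ty":-0.008,"tz":0.048,"turn":0,"fingers":30},{"tx":0.004,"ty":-0.011,"tz":0.058,"turn":0,"fingers":30},{"tx":0.004,"ty":-0.012,"tz":0.066,"turn":0,"fingers":30}]' 12
python3 st.py 76;python3 look.py l17; python3 pan.py l17; python3 can.py l17; python3 flat.py l17;python3 cmp.py l13 l16 l17
```

```text
clock: 12.2
eef_pos: [504.6, -136.7, 87.2]
eef_rot: [-1.559, 0.016, -2.956]
wrist_force: [-2.3, 16.2, 8.9]
finger_gap: 42.8
t 12.2 p [ 504.6 -136.7   87.2] rpy [ -89.33    0.91 -169.34] F [-2.3 16.2  8.9] M [ 3.38  0.56 -0.  ] gap 42.84
pan-frame offset x,y 1.5083238169226223 -3.498261397404842 Fpan y 16.318547925596814 q [-0.33  0.36  1.74 -0.    1.02  1.05]
cmd [ 0.0084  0.0556 -0.0181] turn -0.0002
pan cc 0.9974 shift mm [-0.99 -0.5 ] rot deg 1.32
l17 px [-1.  -0.1] cc 0.988 top dy,dz [-3.8  6.2] depth dz 9.6 103
l17 [('near', 6.49, 332), ('mid', 6.35, 463), ('far+y', 5.59, 1044), ('-y', 5.68, 929), ('+y', 6.08, 581)]
```

View pics/cmp_l17.png

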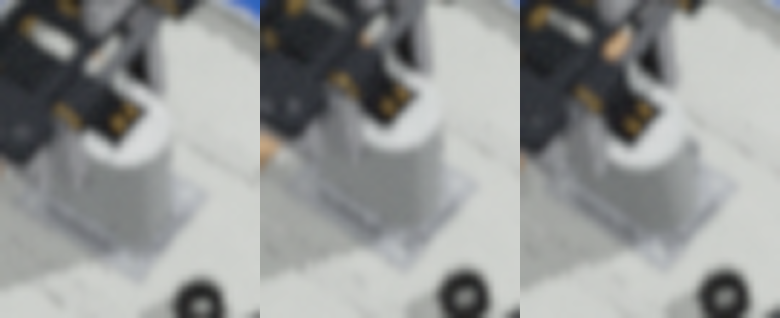

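The can is rising about 1.7 mm per half swing, and the pan stays still and flat. I continue.

```bash
python3 -m creep '[{"tx":0.002,"ty":0,"tz":-0.008,"turn":0,"fingers":30},{"tx":0.004,"ty":0,"tz":-0.018,"turn":0,"fingers":30},{"tx":0.006,"ty":-0.002,"tz":-0.028,"turn":0,"fingers":30},{"tx":0.006,"ty":-0.005,"tz":-0.038,"turn":0,"fingers":30},{"tx":0.006,"ty":-0.008,"tz":-0.048,"turn":0,"fingers":30},{"tx":0.006,"ty":-0.011,"tz":-0.058,"turn":0,"fingers":30},{"tx":0.006,"ty":-0.014,"tz":-0.068,"turn":0,"fingers":30}]' 13
python3 st.py 76;python3 look.py l18; python3 pan.py l18; python3 can.py l18; python3 flat.py l18
```

```text
clock: 12.95
eef_pos: [502.4, -125.4, 91.5]
eef_rot: [-1.555, 0.02, -2.956]
wrist_force: [2.7, -12.4, 2.1]
finger_gap: 42.2
t 12.95 p [ 502.4 -125.4   91.5] rpy [ -89.07    1.13 -169.35] F [  2.7 -12.4   2.1] M [-2.65 -0.62 -0.08] gap 42.22
pan-frame offset x,y 1.4201832413958417 7.988727526467031 Fpan y -12.652183982096771 q [-0.31  0.34  1.75 -0.01  1.02  1.08]
cmd [0.0086 0.0778 0.0387] turn -0.0003
pan cc 0.9974 shift mm [-1.04 -0.49] rot deg 1.31
l18 px [ 1.6 -3.6] cc 0.98 top dy,dz [8.6 8.6] depth dz 11.3 106
l18 [('near', 6.22, 385), ('mid', 6.51, 447), ('far+y', 5.79, 1051), ('-y', 5.78, 920), ('+y', 6.11, 560)]
```

```bash
python3 -m creep '[{"tx":0,"ty":0,"tz":0,"turn":0,"fingers":56},{"tx":0,"ty":0,"tz":0,"turn":0,"fingers":56},{"tx":0.004,"ty":0.02,"tz":0,"turn":0,"fingers":56},{"tx":0.008,"ty":0.04,"tz":0,"turn":0,"fingers":56},{"tx":0.008,"ty":0.04,"tz":0,"turn":0,"fingers":56},{"tx":0.008,"ty":0.04,"tz":0,"turn":0,"fingers":46},{"tx":0.008,"ty":0.04,"tz":0,"turn":0,"fingers":36},{"tx":0.008,"ty":0.04,"tz":0,"turn":0,"fingers":30},{"tx":0.008,"ty":0.04,"tz":0,"turn":0,"fingers":30}]' 13
python3 st.py 76;python3 look.py l19; python3 pan.py l19; python3 can.py l19; python3 flat.py l19
```

```text
clock: 13.9
eef_pos: [501.3, -126.4, 83.7]
eef_rot: [-1.553, 0.02, -2.956]
wrist_force: [1.0, -5.3, -1.1]
finger_gap: 42.3
t 13.9 p [ 501.3 -126.4   83.7] rpy [ -88.98    1.16 -169.35] F [ 1.  -5.3 -1.1] M [-1.14 -0.13 -0.02] gap 42.29
pan-frame offset x,y 0.10122096276652419 7.2472152536376075 Fpan y -5.40878967867518 q [-0.31  0.35  1.76 -0.01  1.    1.07]
cmd [0.0013 0.0393 0.0355] turn -0.0003
pan cc 0.9974 shift mm [-0.94 -0.5 ] rot deg 1.35
l19 px [ 1.5 -3.3] cc 0.984 top dy,dz [8.  7.7] depth dz 11.6 98
l19 [('near', 6.19, 382), ('mid', 6.23, 454), ('far+y', 5.68, 1059), ('-y', 5.55, 925), ('+y', 6.05, 568)]
```

Regripped lower, and the can stayed put. Next is a swing towards -y.

```bash
python3 -m creep '[{"tx":0,"ty":0,"tz":0.008,"turn":0,"fingers":30},{"tx":0,"ty":0,"tz":0.018,"turn":0,"fingers":30},{"tx":0,"ty":-0.002,"tz":0.028,"turn":0,"fingers":30},{"tx":0,"ty":-0.005,"tz":0.038,"turn":0,"fingers":30},{"tx":0,"ty":-0.008,"tz":0.048,"turn":0,"fingers":30},{"tx":0,"ty":-0.011,"tz":0.058,"turn":0,"fingers":30},{"tx":0,"ty":-0.012,"tz":0.062,"turn":0,"fingers":30}]' 13
python3 st.py 76;python3 look.py l20; python3 pan.py l20; python3 can.py l20; python3 flat.py l20
```

```text
clock: 14.65
eef_pos: [503.3, -136.7, 86.6]
eef_rot: [-1.557, 0.02, -2.956]
wrist_force: [-2.6, 15.2, 7.1]
finger_gap: 42.7
t 14.65 p [ 503.3 -136.7   86.6] rpy [ -89.19    1.16 -169.35] F [-2.6 15.2  7.1] M [ 3.4   0.56 -0.  ] gap 42.73
pan-frame offset x,y 0.23526004916403673 -3.301100863062411 Fpan y 15.459687092628231 q [-0.33  0.36  1.74 -0.    1.02  1.05]
cmd [ 0.0023  0.0526 -0.0172] turn -0.0003
pan cc 0.9973 shift mm [-0.94 -0.5 ] rot deg 1.34
l20 px [-1.1 -0.6] cc 0.987 top dy,dz [-3.9  9.2] depth dz 12.1 104
l20 [('near', 6.62, 345), ('mid', 6.37, 448), ('far+y', 5.59, 1052), ('-y', 5.65, 920), ('+y', 5.83, 597)]
```

```bash
python3 -m creep '[{"tx":0,"ty":0,"tz":-0.008,"turn":0,"fingers":30},{"tx":0,"ty":0,"tz":-0.018,"turn":0,"fingers":30},{"tx":0,"ty":-0.002,"tz":-0.028,"turn":0,"fingers":30},{"tx":0,"ty":-0.006,"tz":-0.038,"turn":0,"fingers":30},{"tx":0,"ty":-0.01,"tz":-0.048,"turn":0,"fingers":30},{"tx":0,"ty":-0.013,"tz":-0.058,"turn":0,"fingers":30},{"tx":0,"ty":-0.016,"tz":-0.068,"turn":0,"fingers":30}]' 14
python3 st.py 76;python3 look.py l21; python3 pan.py l21; python3 can.py l21; python3 flat.py l21
```

```text
clock: 15.4
eef_pos: [501.9, -125.1, 90.8]
eef_rot: [-1.552, 0.023, -2.956]
wrist_force: [0.8, -10.5, 8.5]
finger_gap: 41.6
t 15.4 p [ 501.9 -125.1   90.8] rpy [ -88.95    1.32 -169.36] F [  0.8 -10.5   8.5] M [-2.73 -0.4  -0.13] gap 41.6
pan-frame offset x,y 0.9786447132192273 8.342687702088995 Fpan y -10.424932253672775 q [-0.31  0.34  1.76 -0.01  1.02  1.08]
cmd [0.0065 0.0745 0.0404] turn -0.0003
pan cc 0.9975 shift mm [-1.06 -0.49] rot deg 1.35
l21 px [ 1.8 -4.1] cc 0.98 top dy,dz [9.7 9.9] depth dz 15.1 103
l21 [('near', 6.08, 391), ('mid', 6.35, 456), ('far+y', 5.73, 1057), ('-y', 5.67, 926), ('+y', 5.73, 560)]
```

```bash
python3 -m creep '[{"tx":0.002,"ty":0,"tz":0.008,"turn":0,"fingers":30},{"tx":0.004,"ty":0,"tz":0.018,"turn":0,"fingers":30},{"tx":0.005,"ty":-0.002,"tz":0.028,"turn":0,"fingers":30},{"tx":0.005,"ty":-0.005,"tz":0.038,"turn":0,"fingers":30},{"tx":0.005,"ty":-0.008,"tz":0.048,"turn":0,"fingers":30},{"tx":0.005,"ty":-0.011,"tz":0.058,"turn":0,"fingers":30},{"tx":0.005,"ty":-0.014,"tz":0.064,"turn":0,"fingers":30}]' 14
python3 st.py 76;python3 look.py l22; python3 pan.py l22; python3 can.py l22; python3 flat.py l22; python3 cmp.py l17 l21 l22
```

```text
clock: 16.15
eef_pos: [503.2, -136.4, 94.2]
eef_rot: [-1.555, 0.023, -2.956]
wrist_force: [-1.2, 10.0, 6.5]
finger_gap: 42.7
t 16.15 p [ 503.2 -136.4   94.2] rpy [ -89.11    1.34 -169.37] F [-1.2 10.   6.5] M [ 2.46  0.35 -0.02] gap 42.71
pan-frame offset x,y 0.15749725955550203 -2.996388553629312 Fpan y 10.017457421328828 q [-0.33  0.34  1.74 -0.    1.03  1.05]
cmd [ 0.0029  0.0906 -0.0164] turn -0.0004
pan cc 0.9973 shift mm [-0.95 -0.49] rot deg 1.34
l22 px [-1.2 -1.8] cc 0.985 top dy,dz [-3.5 15.7] depth dz 18.2 107
l22 [('near', 6.55, 353), ('mid', 6.23, 465), ('far+y', 5.67, 1051), ('-y', 5.42, 923), ('+y', 5.58, 599)]
```

View pics/cmp_l22.png

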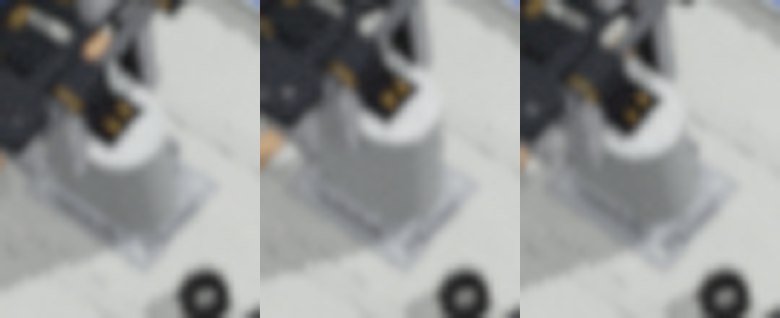

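```bash
python3 -m creep '[{"tx":0,"ty":0,"tz":-0.008,"turn":0,"fingers":30},{"tx":0,"ty":-0.002,"tz":-0.016,"turn":0,"fingers":30},{"tx":0,"ty":-0.006,"tz":-0.024,"turn":0,"fingers":30},{"tx":0,"ty":-0.01,"tz":-0.032,"turn":0,"fingers":30},{"tx":0,"ty":-0.013,"tz":-0.036,"turn":0,"fingers":30}]' 22
python3 st.py 76;python3 look.py l23; python3 pan.py l23; python3 can.py l23; python3 flat.py l23
```

```text
clock: 16.7
eef_pos: [501.8, -129.6, 96.7]
eef_rot: [-1.555, 0.023, -2.956]
wrist_force: [1.2, -3.8, -2.3]
finger_gap: 42.0
t 16.7 p [ 501.8 -129.6   96.7] rpy [ -89.07    1.33 -169.37] F [ 1.2 -3.8 -2.3] M [-1.06 -0.13 -0.03] gap 42.05
pan-frame offset x,y 0.053592625809021514 3.9298772738630485 Fpan y -3.916174222658226 q [-0.32  0.33  1.75 -0.    1.03  1.07]
cmd [0.0027 0.1037 0.018 ] turn -0.0004
pan cc 0.9974 shift mm [-1.01 -0.49] rot deg 1.33
l23 px [ 0.2 -4. ] cc 0.987 top dy,dz [ 3.4 18.5] depth dz 20.8 112
l23 [('near', 6.54, 385), ('mid', 6.35, 457), ('far+y', 5.77, 1054), ('-y', 5.65, 920), ('+y', 5.95, 589)]
```

```bash
python3 -m creep '[{"tx":0,"ty":-0.005,"tz":0,"turn":0,"fingers":30},{"tx":0,"ty":-0.015,"tz":0,"turn":0,"fingers":30},{"tx":0,"ty":-0.03,"tz":0,"turn":0,"fingers":30},{"tx":0,"ty":-0.05,"tz":0,"turn":0,"fingers":30},{"tx":0,"ty":-0.07,"tz":0,"turn":0,"fingers":30},{"tx":0,"ty":-0.09,"tz":0,"turn":0,"fingers":30},{"tx":0,"ty":-0.105,"tz":0,"turn":0,"fingers":30},{"tx":0,"ty":-0.105,"tz":0,"turn":0,"fingers":30},{"tx":0,"ty":-0.105,"tz":0,"turn":0,"fingers":30}]' 25
python3 st.py 76;python3 look.py l24; python3 pan.py l24; python3 can.py l24; python3 flat.py l24
python3 - <<'E'
import pickle
from h import *
a=pickle.load(open("pics/scene0.pkl","rb"));b=pickle.load(open("pics/l24.pkl","rb"))
g=lambda c:cv2.cvtColor(c["frame"],cv2.COLOR_RGB2GRAY)
m=np.zeros((480,640),np.uint8)
cv2.fillPoly(m,[np.array([[296,306],[330,270],[365,288],[314,358],[280,335],[293,318]])],255)
w=np.eye(2,3,dtype=np.float32)
cc,w=cv2.findTransformECC(g(a)[250:370,270:380],g(b)[250:370,270:380],w,cv2.MOTION_AFFINE,(3,300,1e-7),m[250:370,270:380],3)
o=np.array([270,250])
def mv(X):
    p=pix(a,[X]);q=(w[:,:2]@(p[0]-o)+w[:,2]+o)[None];return (ray(a,q,X[2])-ray(a,p,X[2]))[0].round(2)
print(cc);
for X in([502.3,-132.4,8],[551,-124.4,6],[663,-164,6],[640,-60,6],[389,-155,6],[713,-94,6]):print(X,mv(np.array(X,float)))
c=b["frame"][240:320,250:320,::-1];cv2.imwrite("pics/l24c.png",cv2.resize(c,(525,600),interpolation=cv2.INTER_CUBIC))
E
```

```text
clock: 17.65
eef_pos: [501.3, -129.3, 117.8]
eef_rot: [-1.555, 0.023, -2.956]
wrist_force: [0.8, -0.5, -1.8]
finger_gap: 42.3
t 17.65 p [ 501.3 -129.3  117.8] rpy [ -89.07    1.35 -169.37] F [ 0.8 -0.5 -1.8] M [-0.02  0.04 -0.02] gap 42.31
pan-frame offset x,y -0.3865156552946857 4.340144961183352 Fpan y -0.6057756870895165 q [-0.32  0.3   1.73 -0.    1.08  1.07]
cmd [0.003  0.2094 0.0183] turn -0.0004
pan cc 0.9975 shift mm [-1.01 -0.48] rot deg 1.35
l24 px [-0.3 -7.9] cc 0.988 top dy,dz [ 4.  40.6] depth dz 41.7 112
l24 [('near', 6.3, 408), ('mid', 6.28, 436), ('far+y', 5.49, 1060), ('-y', 5.66, 920), ('+y', 5.75, 584)]
0.9973654613906523
[502.3, -132.4, 8] [-2.68  2.58  0.  ]
[551, -124.4, 6] [-2.31  1.66  0.  ]
[663, -164, 6] [-2.48 -0.87  0.  ]
[640, -60, 6] [-0.9   0.41  0.  ]
[389, -155, 6] [-3.72  4.59  0.  ]
[713, -94, 6] [-1.2  -1.31  0.  ]
```

View pics/l24c.png

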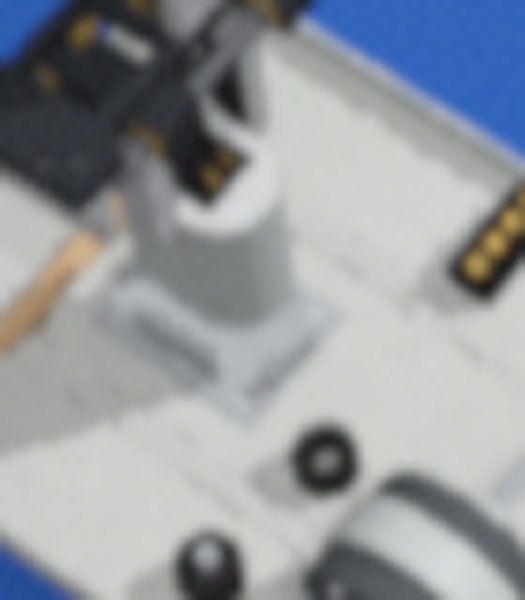

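The can is out of the clip: its bottom edge is near (240,325) in the crop, with the plate and leaves clear below it. I'll cross-check the clip position, then centre the can over it.

```bash
python3 - <<'E'
import pickle
from h import *
a=pickle.load(open("pics/scene0.pkl","rb"));b=pickle.load(open("pics/l24.pkl","rb"))
g=lambda c:cv2.cvtColor(c["frame"],cv2.COLOR_RGB2GRAY)
S=8;I=lambda im:cv2.resize(im,None,fx=S,fy=S,interpolation=cv2.INTER_CUBIC)
for nm,(u0,u1,v0,v1),h in(("platecorner",(276,290,290,301),8),("platecorner2",(288,300,278,290),8),("grommet",(286,300,296,308),14)):
    T=I(g(a)[v0:v1,u0:u1]);R=I(g(b)[v0-5:v1+5,u0-5:u1+5])
    _,mx,_,l=cv2.minMaxLoc(cv2.matchTemplate(R,T,cv2.TM_CCOEFF_NORMED))
    d=np.array(l)/S-5;p=np.array([[(u0+u1)/2,(v0+v1)/2]])
    print(nm,d,round(mx,3),(ray(a,p+d,h)-ray(a,p,h))[0].round(2))
# depth points on can top rim -> x centre check
y=np.radians(9.4);ux=np.array([np.cos(y),np.sin(y),0]);uy=np.array([-np.sin(y),np.cos(y),0])
for c,lo,hi,n in((a,84,110,"before"),(b,124,150,"now")):
    W=pts(c);v,u=np.mgrid[:480,:640]
    s=(W[...,2]>lo)&(W[...,2]<hi)&(abs((W-[502,-131,0])@uy)<8)&((W-[502,-131,0])@ux>0)&((W-[502,-131,0])@ux<50)
    q=np.sort(((W-[502,-131,0])@ux)[s]);print(n,len(q),q[-12:].round(1))
E
```

```text
platecorner [-0.5 -0.5] 0.895 [-2.26  0.03  0.  ]
platecorner2 [ 0.5   -0.875] 0.974 [-1.14  3.05  0.  ]
grommet [-0.25 -0.75] 0.996 [-2.3  1.1  0. ]
before 65 [29.8 29.8 29.9 31.9 32.3 32.4 32.5 32.8 33.9 34.2 34.6 37.5]
now 76 [30.  30.7 30.8 31.2 31.6 32.  33.5 33.5 33.8 34.4 34.5 35.2]
```

```bash
python3 -m creep '[{"tx":0.004,"ty":0,"tz":0.001,"turn":0,"fingers":30},{"tx":0.008,"ty":0,"tz":0.003,"turn":0,"fingers":30},{"tx":0.008,"ty":0,"tz":0.003,"turn":0,"fingers":30},{"tx":0.008,"ty":0,"tz":0.003,"turn":0,"fingers":30},{"tx":0.008,"ty":0,"tz":0.003,"turn":0,"fingers":30}]' 25
python3 st.py 76;python3 look.py l25; python3 pan.py l25; python3 can.py l25; python3 flat.py l25
python3 - <<'E'
from cell import optics
import cv2,numpy as np,pickle
b=pickle.load(open("pics/l25.pkl","rb"))["frame"][225:345,215:345,::-1]
t=optics.camera("top")["frame"][140:380,290:560,::-1]
cv2.imwrite("pics/fin.png",np.hstack([cv2.resize(b,(400,370),interpolation=cv2.INTER_CUBIC),cv2.resize(t,(400,370))]))
E
```

```text
clock: 18.2
eef_pos: [499.8, -130.2, 117.6]
eef_rot: [-1.555, 0.023, -2.956]
wrist_force: [-0.6, -0.2, -1.9]
finger_gap: 42.3
t 18.2 p [ 499.8 -130.2  117.6] rpy [ -89.08    1.33 -169.37] F [-0.6 -0.2 -1.9] M [ 0.03 -0.01 -0.04] gap 42.31
pan-frame offset x,y -2.0715673298875235 3.771496038047533 Fpan y -0.11108743084735673 q [-0.32  0.3   1.74 -0.    1.08  1.06]
cmd [-0.0055  0.2086  0.0155] turn -0.0004
pan cc 0.9974 shift mm [-1.01 -0.49] rot deg 1.34
l25 px [-0.9 -8. ] cc 0.989 top dy,dz [ 1.7 44.5] depth dz 41.0 115
l25 [('near', 5.99, 411), ('mid', 6.67, 450), ('far+y', 5.49, 1050), ('-y', 5.32, 921), ('+y', 5.9, 584)]
```

View pics/fin.png

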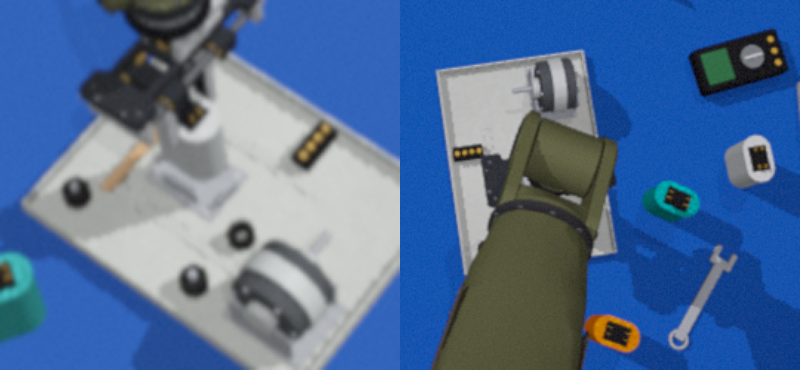

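The final picture shows the can held upright over the empty clip, with its bottom at about (200,180). The pan is flat and nothing else has been disturbed. I hand it in.

```bash
python3 -c "
from cell import manip
print(manip.sign_off())"
```

```text
the job is handed in; nothing more can be done
None
```

The capacitor is out of the clip. The gripper still holds it by its flat sides, straight above the clip, with its underside about 12 mm above the lips. I rocked it side to side, easing it up roughly 1.7 mm per half swing, and regripped lower twice. I handed in at about 18.2 s.

**Last checks**
- **Hold:** the wrist carries about 1.9 N, roughly the can's weight. The opening is steady at 42.3 mm and the grip is 25 N.
- **Upright:** the gripper is tilted about 1.6°, so I expect the can to lean about the same. I didn't measure the can's own tilt.
- **Centring:** I estimate the can is within about 2 mm of the clip's middle. The clip's position was harder to read, with estimates up to about 3 mm apart.
- **Pan:** it lies flat, with its floor at 5.3 to 6.7 mm everywhere I measured.
- **Other things:** they looked undisturbed in the final view. Some were hidden behind the arm or out of the crop, so I didn't check every one.

**What did not go perfectly**
- **Pan moved:** in the early swings, while I was finding the right force, the pan slid. It ended about 2 to 3 mm off and turned about 1.3°, and I left it there.
- **Pan lifted:** one pull of about 21 N raised its near edge about 2 mm for under a second. I lowered it at once, and it stayed flat and still through the later swings that freed the can.
- **Small early tilts:** some of those early swings tilted the can only 2 to 4°. The later ones were roughly 4 to 6°, mostly short of the 6 to 8° you gave.

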